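# Stow the lunch box and index the rack divider against it

## Robot

A 6-joint arm with a two-finger parallel gripper is mounted at the origin on the work surface. World frame = base frame: x ahead of the robot, y to its left, z up, the work surface at z = 0. Lengths are in m, angles in degrees, forces in N, time in s.
With the tool pointing down it reaches from about 0.25 to 0.725 m from the base axis. Payload 9.7 kg.
Tool frame: the origin (TCP) lies on the centre line of the jaws, within the pads' length; the fingertips stand 22 mm ahead of it and the grasp point (between the pads) lies 3 mm ahead of it; z points along the fingers, y is the direction in which the jaws open and shut (so a half turn about z gives the same grasp; the last joint's range is limited). The gripper opens to 85 mm and grips with 20 to 120 N. Pads are 22 mm wide; open, the fingers measure 114 mm over their backs; the gripper's body (76 mm by 85 mm) begins 54 mm behind the grasp point. The pads swing forward as they close: fully open they stand 13 mm farther back than shut.
Start: joints at [68.411, 4.979, 10.078, 95.1, 0, 90], TCP at [0.202, 0.511, 0.253] pointing down, gripper open.
Joint ranges: [-179.16, 179.16], [-48.56, 103.87], [-65.8, 70.77], [-126.05, 130.52], [-82.76, 87.17], [-180, 180]. Speed limits (degrees/s): [127.2, 127.2, 147.25, 180, 180, 180].

## Interface

Orientations are given as [roll, pitch, yaw] about the fixed x, y, z axes, in that order (R = Rz(yaw) Ry(pitch) Rx(roll)).
In Python, from workcell import monitor, eyes, job gives the robot as it stands. The module is installed in compiled form; this text tells all that it offers.
- The arm moves only by the tool drive_tool, never from a script. Its argument "plan" is a list of rows, each a list of 3 entries, a list of its own where there are three numbers: the opening, from 0 (shut) to 1 (fully open), then the shift along the world's x, y, z in m, then the turn about the world's z in degrees. In form: [[gripper, [x, y, z], yaw], ...]. A call has 1 to 10 rows; each row shifts and turns the commanded pose from where the row before left it; what a row does not reach is not made up. A row lasts 1/8 s, in which the tool goes at most 62.5 mm and 10.7 degrees, less where a joint would pass 70% of its speed; a pose out of reach is approached as far as the arm can. A call is refused whole if a number of a shift passes 0.0625 or a number of a turn 10.7, either way. A call with a gripper value outside its range is refused whole. The fingers move at their own pace and stop on an object; "grip_force" is the grip in N (left out, the last holds). Time passes only in rows, so rows that do not move let the fingers close. It gives the time, the measured TCP pose, the force and the opening at its end, in the units of the state.
- monitor.get_obs(): the state, without advancing time (a new reading comes with each control period).
- eyes.camera(name): name is "side" or "top" or "wrist"; returns (picture, depth): 480x640x3 uint8, red, green, blue; 480x640 float32, m along the optical axis (not along the pixel's ray), 0 where there is no reading.
- eyes.camera_params(name): a dict with "fx", "fy", "cx", "cy" (pixels), "dist_coeffs" ([k1, k2, p1, p2, k3] as OpenCV has them; the pictures are not rectified), "extrinsics" (4x4, takes a point from world to camera coordinates); the wrist camera has in their place "mount" (4x4, takes a point from camera to tool coordinates, whose origin is the TCP and whose axes are the flange's). Camera axes: x right, y down, z forward; pixel columns grow to the right and rows downward; lengths in m; the calibration is good to about 2 mm. A picture is of the moment at which its call begins: read the wrist's pose just before it. camera_params takes no time and is no camera call.
- job.job_done(): hands the job in, once; it reports no verdict.
The state is a dict: "time": time; "q": joint angles; "qd": joint speeds; "joint_efforts": joint torques, N m; "ee_pos": TCP position; "tcp_rot": TCP orientation; "wrist_force": force on the tool from outside, world axes, zero at the start; "torque": the same for the moment, N m; "opening": finger opening in m.
Only numpy, scipy, OpenCV 4.12 (cv2) and the standard library are available. Lean on these libraries where they do the work, as an engineer would, in place of code of your own. Each camera call takes 0.05 s, during which the arm holds its last target.

## Task

Slide the lunch box, without lifting or tipping it, squarely into its bay of the desk rack until it is fully home against the back wall. Then pull out the red spring loop behind the rack, slide the orange divider one notch towards the lunch box, and let the loop spring fully back so that its pin is locked in that notch. Leave the book and everything else on the desk where it stands.

Things in the scene. Friction and masses are not known exactly. Their poses are not given: they have to be found in the camera images.
- rack: White U-shaped desk rack, fixed, no floor, open at the front. Origin: on the desk, middle of the back wall's inner face; x points from the open front to the back, y along the back wall, z up. Back wall x 0 to 10 mm, 432 mm long; end walls with inner faces at y = +206 and -206 mm, 10 mm thick, from the back wall forward to x = -60 mm; all 60 mm high. Yaw varies, within 0.15 rad.
- comb (a point): Middle notch of the dark steel comb on the outside of the rack's back wall, at rack (22, 0, 48) mm. The comb spans rack x 10 to 22 mm, z 38 to 58 mm, and has five notches 45 mm apart, at rack y = -90, -45, 0, 45 and 90 mm. The spring loop's pin locks in them.
- divider (a joint): Position of the orange divider along rack y, in m: 0 = middle notch (the start, within 1 mm); one notch is 0.045 either way; travel 0.095. Locked while the pin is in (1.5 mm of play); slides with 1 to 2 N when it is out.
- divider_top (a point): Middle of the top of the orange divider's bridge, 69 mm over the desk at rack x = 12 mm. The divider is an upright plate 6 mm thick between the two bays, rack x -105 to -5 mm, top at 63 mm; its bridge, 32 mm wide in y, crosses the back wall to a bracket reaching rack x = 33 mm.
- plunger (a joint): How far the red spring loop and its pin are pulled out of the comb, along rack +x (away from the robot), in m: 0 = fully in (locked), end stop 0.018; the pin is clear from about 0.010. The spring pulls back with 3.6 N at 0 and 8 N at 0.015. The rounded pin drops into a notch from up to 3 mm off its middle, else it rests on the comb.
- loop (a point): Centre of the red pull loop behind the rack: a level rectangular ring of 8 mm round bar, opening 36 mm (rack x) by 52 mm (rack y), free above and below, 48 mm over the desk. Can be hooked by lowering closed fingers into it. Moves with divider and plunger; with both at 0 it is at rack (62, 0) mm. The middle of its far bar lies 22 mm beyond this point in rack x.
- lunch_box: Sage-green lunch box, grey lid, 76 (its x) x 150 (its y) x 55 mm high, about 0.4 kg; origin at the centre of its underside. Starts half out of the left or right bay (rack y above or below 0), yawed up to 0.25 rad. Fully home its origin is at rack x = -38 mm; with the divider one notch over, 158 mm is left between it and the end wall (middle at rack y = +127 or -127 mm).
- book: Blue hardback book lying flat, 76 by 130 by 30 mm, half out of the other bay; origin at the centre of its underside. Leave it.
- tumbler: Blue drinks bottle with black cap, 68 mm across, 170 mm high, standing behind one end of the rack; origin at the centre of its underside. Leave it.
- mug: White mug, 76 mm across and 85 mm high, with a handle, standing behind the other end of the rack; origin at the centre of its underside. Leave it.
- jar: Glass jar with red lid, 72 mm across, 90 mm high, standing near the front of one end of the rack; origin at the centre of its underside. Leave it.
- can: Orange drinks can, 60 mm across, 120 mm high, standing near the front of the other end of the rack; origin at the centre of its underside. Leave it.
There are look-alikes about, which are no part of the job. Leave any pink or purple look-alike of the lunch_box alone.

How it is judged (in metres and radians):
On the way, in this order (a step that is already met when the one before it is completed fails the run):
1. the lunch box is home against the back wall of its bay, square, while the divider is still in the middle notch (x of lunch_box in the frame of rack above -0.044 m and angle between the x axis of lunch_box and the x axis of rack, either way round below 0.07 rad and value of joint divider between -0.004 and 0.004 m), for 0.2 s.
2. the spring loop is pulled out so that its pin clears the comb (value of joint plunger above 0.009 m), for 0.1 s.
At the end, for the whole second after the job is handed in: The lunch box stands on the desk at rest in its bay, within 6 mm of the back wall and within 0.07 rad of square; the divider has moved one notch (45 mm, +-4 mm) towards the lunch box; the spring loop is back in to within 3 mm, its pin in the notch; nothing moves (x of lunch_box in the frame of rack above -0.044 m and angle between the x axis of lunch_box and the x axis of rack, either way round below 0.07 rad and value of joint plunger below 0.003 m and height (world z) of lunch_box below 0.006 m and linear speed of lunch_box below 0.01 m/s and velocity of joint divider between -0.01 and 0.01 m/s and ((y of lunch_box in the frame of rack above 0.11 m and value of joint divider between 0.041 and 0.049 m) or (y of lunch_box in the frame of rack below -0.11 m and value of joint divider between -0.049 and -0.041 m))); the robot touches nothing.
It fails at once if the lunch box is lifted or tipped (height (world z) of lunch_box above 0.02 m or angle between lunch_box's own z axis and vertical above 0.25 rad).
It fails at once if the book, bottle, mug, jar or can is pushed away (20 mm) or tipped (distance of any of book, tumbler, mug, jar, can from where it was at the start of the episode above 0.02 m or angle between any of book, tumbler, mug, jar, can's own z axis and vertical above 0.25 rad).
It also fails if it takes over 53 s, if anything falls off the work surface, if the arm or the gripper's body presses on something with over 40 N, if the wrist force passes 120 N, or if a joint passes its speed limit or range.

## Working session

There is one attempt and no reset: what is moved stays moved. The work goes in short steps, Python scripts to look and compute and a tool call to move; the robot and the scene stay as the last step left them, time stands still between calls to the robot, and variables do not carry over. Pictures are saved under pics/ and viewed, and the job is handed in when it is done.

Besides the shell and the picture viewer there is one more tool, called after "Emit:" as a command line: name --argument value ..., lists and objects as JSON in quotes. drive_tool: Moves the arm, as the interface text tells. Its arguments: {"type":"object","properties":{"plan":{"type":"array","items":{"type":"array"}},"grip_force":{"type":"number"}},"required":["plan"]}

```bash
mkdir -p pics
cat > h.py <<'E'
import numpy as np, cv2
from workcell import monitor, eyes, job
def world(name,u,v,depth=None,z=None,P=None):
    P=P or eyes.camera_params(name)
    K=np.array([[P['fx'],0,P['cx']],[0,P['fy'],P['cy']],[0,0,1.]])
    uv=np.array(np.stack([np.ravel(u),np.ravel(v)],1),float)
    r=cv2.undistortPoints(uv[:,None],K,np.array(P['dist_coeffs'],float))[:,0]
    r=np.c_[r,np.ones(len(r))]
    T=np.linalg.inv(np.array(P['extrinsics']))
    d=r@T[:3,:3].T; o=T[:3,3]
    if z is not None: return o+d*((z-o[2])/d[:,2])[:,None]
    return o+d*np.ravel(depth)[:,None]
E
python3 - <<'E'
from h import *
print(monitor.get_obs())
for n in ['top','side']:
    p,d=eyes.camera(n); np.savez(''+n+'0.npz',p=p,d=d)
    cv2.imwrite(f'pics/{n}0.png',p[:,:,::-1]); print(n,eyes.camera_params(n))
E
```

```text
{'time': 0.0, 'q': array([ 6.84119276e+01,  5.01163367e+00,  1.00354514e+01,  9.50987724e+01,
       -5.91665559e-04,  8.99998269e+01]), 'qd': array([ 0.07858359, -0.08975316,  0.00960199, -0.017767  ,  0.04015141,
       -0.08637937]), 'joint_efforts': array([ 1.05775111e-03, -5.20385993e+01,  4.64806366e+01,  1.60574808e-02,
        1.02458800e-04, -7.51021986e-06]), 'ee_pos': array([0.20229539, 0.51124336, 0.25258685]), 'tcp_rot': array([-1.79925045e+02,  5.91438641e-04,  1.58412101e+02]), 'wrist_force': array([0.31421516, 0.58147602, 0.00999101]), 'torque': array([0.00199128, 0.01157372, 0.02219416]), 'opening': 0.08563437824456642}
top {'fx': 564.3742413497985, 'fy': 564.3742413497985, 'cx': 325.79716433165447, 'cy': 243.84668301989706, 'dist_coeffs': array([0.04900839, 0.        , 0.        , 0.        , 0.        ]), 'extrinsics': array([[-0.00502277, -0.99996634,  0.00648783,  0.02832548],
       [-0.99395097,  0.00428055, -0.10974129,  0.54936612],
       [ 0.10970982, -0.00699979, -0.99393901,  1.14688433],
       [ 0.        ,  0.        ,  0.        ,  1.        ]])}
side {'fx': 479.2993135082257, 'fy': 479.2993135082257, 'cx': 314.31018126471037, 'cy': 236.0442887361581, 'dist_coeffs': array([-0.09668805,  0.        ,  0.        ,  0.        ,  0.        ]), 'extrinsics': array([[-0.97390413, -0.22658295,  0.01307311,  0.54869619],
       [-0.16824206,  0.68208151, -0.71165962,  0.15216113],
       [ 0.15233301, -0.69528769, -0.70240279,  0.969986  ],
       [ 0.        ,  0.        ,  0.        ,  1.        ]])}
```

View pics/top0.png

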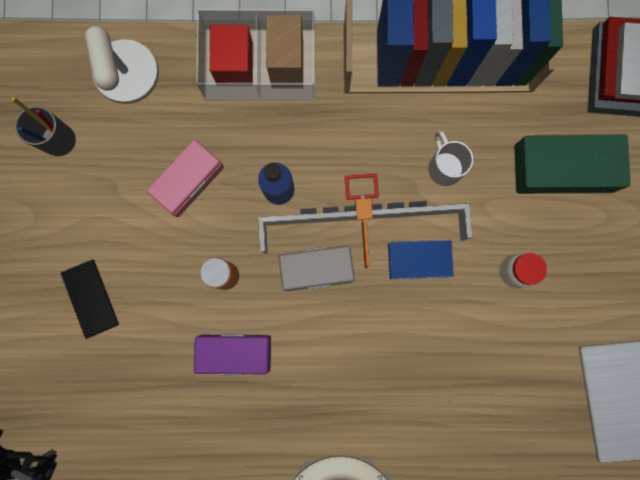

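View pics/side0.png

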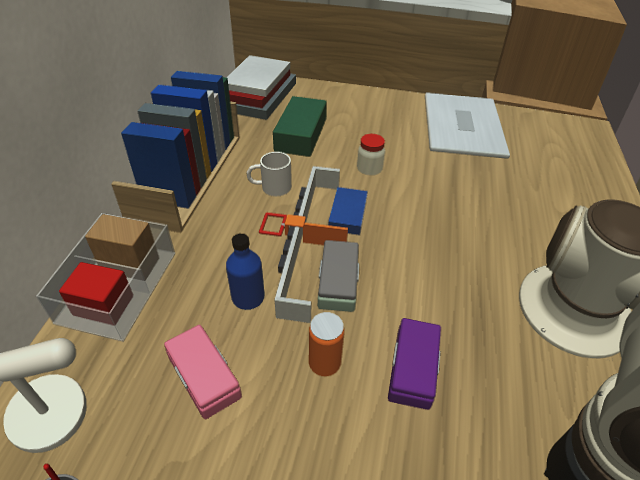

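Seen in the top view: the grey-lidded box at (317,268) is in the left bay. The look-alikes are pink at (185,177) and purple at (232,355), and both are out of the rack. The side view shows a sage body under the grey lid at (338,272), so that one is the lunch box. I'll confirm it in a crop and measure.

Run:
```python
from h import *
f=np.load('top0.npz');p=f['p'];d=f['d']
s=np.load('side0.npz')['p']
c1=cv2.resize(p[150:310,220:500],None,fx=2.8,fy=2.8,interpolation=cv2.INTER_CUBIC)[:, :784]
c2=cv2.resize(s[150:330,220:400],None,fx=1,fy=1)
cv2.imwrite('pics/crop0.png',c1[:,:,::-1]); cv2.imwrite('pics/crop1.png',cv2.resize(s[150:400,220:480],None,fx=2.4,fy=2.4)[:,:,::-1])
W=world('top',*np.meshgrid(np.arange(640),np.arange(480)),depth=d).reshape(480,640,3)
def rep(n,m,z):
    cs,_=cv2.findContours(m.astype(np.uint8),cv2.RETR_EXTERNAL,cv2.CHAIN_APPROX_NONE)
    c=max(cs,key=cv2.contourArea)[:,0]
    q=world('top',c[:,0],c[:,1],z=z)[:,:2]
    r=cv2.minAreaRect((q*1000).astype(np.float32)); mm=m&(d>0)
    print(n,'n',m.sum(),'z med',np.round(np.median(W[mm][:,2]),4),'rect mm',[np.round(x,1) for x in r],'pix',c.min(0),c.max(0))
    return q
hsv=cv2.cvtColor(p,cv2.COLOR_RGB2HSV).astype(int);H,S,V=hsv[...,0],hsv[...,1],hsv[...,2]
roi=np.zeros((480,640),bool);roi[150:310,200:560]=1
def sub(a,b,c,e):
    r=np.zeros((480,640),bool);r[b:e,a:c]=1;return r
print('hsv',hsv[268,317],hsv[212,300],hsv[208,364],hsv[250,367],hsv[187,348],hsv[260,420],hsv[268,290])
zt=W[...,2]
rep('lunch',sub(272,240,360,300)&(S<80)&(zt>0.045)&(zt<.07),.055)
rep('book',sub(380,225,460,290)&(H>95)&(H<130)&(S>120),.03)
rep('loop',sub(340,168,385,202)&((H<6)|(H>174))&(S>150),.052)
rep('bridge',sub(350,192,380,224)&(H>6)&(H<20)&(S>180),.069)
rep('plate',sub(355,224,380,275)&(H>3)&(H<20)&(S>180),.063)
m=sub(255,195,480,260)&(S<60)&(V>120)&(zt>.045)
rep('rackU',m,.06)
rep('tumbler',sub(250,155,300,210)&(zt>.1),.17);rep('can',sub(195,250,240,295)&(zt>.105),.12);rep('mug',sub(425,130,480,190)&(zt>.07),.085);rep('jar',sub(500,245,560,295)&(zt>.075),.09)
# back wall edge line fits: columns
us=[];vt=[];vb=[]
for u in list(range(270,350))+list(range(380,462)):
    v=np.where(m[195:225,u])[0]
    if len(v)>1: us.append(u);vt.append(195+v.min()-.5);vb.append(195+v.max()+.5)
for n,vv in(('outer',vt),('inner',vb)):
    q=world('top',us,vv,z=.06)[:,:2].astype(np.float32)
    l=cv2.fitLine(q,cv2.DIST_HUBER,0,.01,.01).ravel();print(n,l)
```

```text
hsv [  5  11 139] [16 58 96] [ 15 170 185] [ 13 174 179] [  3 178 145] [109 177 121] [ 10  11 137]
lunch n 2648 z med 0.0551 rect mm [array([498.8,  46.4]), array([ 79.9, 147.2]), np.float64(7.3)] pix [278 245] [353 289]
book n 2177 z med 0.0305 rect mm [array([ 517. , -170.8]), array([ 73.1, 128.8]), np.float64(1.7)] pix [389 241] [452 277]
loop n 284 z med 0.0518 rect mm [array([667.2, -48.1]), array([49.6, 66.2]), np.float64(3.2)] pix [345 174] [377 198]
bridge n 4 z med 0.0679 rect mm [array([589.4, -49.5]), array([0., 0.]), np.float64(0.0)] pix [363 222] [363 222]
plate n 14 z med 0.0632 rect mm [array([504.6, -55. ]), array([0., 0.]), np.float64(0.0)] pix [366 264] [366 264]
rackU n 1769 z med 0.0587 rect mm [array([527.6,  48.9]), array([139.8,  24.5]), np.float64(89.7)] pix [280 247] [349 259]
tumbler n 910 z med 0.1224 rect mm [array([656.6, 121.4]), array([62.4, 61.2]), np.float64(0.1)] pix [258 162] [291 195]
can n 746 z med 0.1198 rect mm [array([486.5, 236.2]), array([57.4, 57. ]), np.float64(0.8)] pix [201 257] [231 287]
mug n 430 z med 0.0825 rect mm [array([ 716. , -227.7]), array([86.2, 78.7]), np.float64(60.9)] pix [435 132] [472 178]
jar n 920 z med 0.0904 rect mm [array([ 493.6, -372.3]), array([66.5, 62.8]), np.float64(89.9)] pix [512 252] [546 284]
outer [ 0.06081446 -0.9981491   0.61579967 -0.05603061]
inner [ 0.06223548 -0.9980615   0.6062492  -0.05591481]
```

View pics/crop0.png

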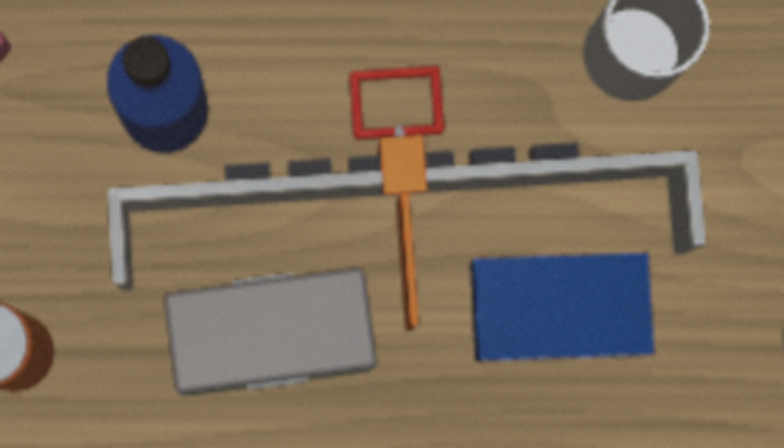

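View pics/crop1.png

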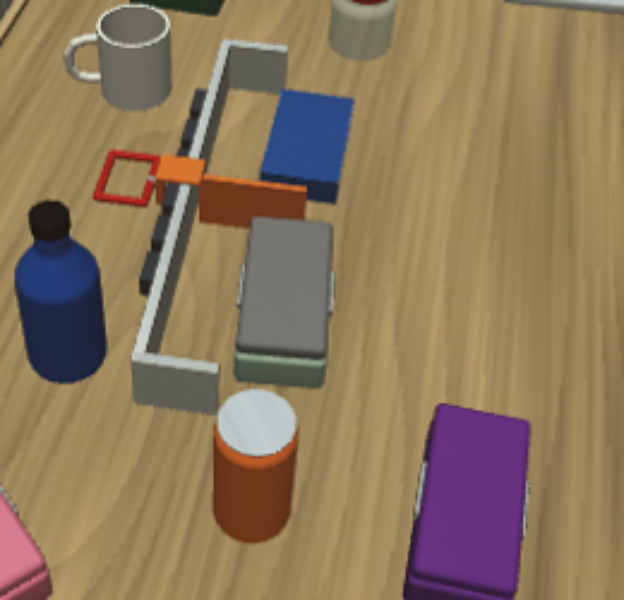

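The crop confirms it: grey lid, sage sides, in the left bay next to the orange divider. The measured sizes fit (box 80x147, loop 50x66, wall about 10 mm). The rack yaw is about 3.5°, its origin is near (0.6055,-0.052), and the box is at (0.499,0.046) with yaw 7.3°. I'll move over the box and look with the wrist camera.

Emit:
drive_tool --plan '[[1,[0.03,-0.0465,0],-6.1],[1,[0.03,-0.0465,0],-6.1],[1,[0.03,-0.0465,0],-6.1],[1,[0.03,-0.0465,0],-6.1],[1,[0.03,-0.0465,0],-6.1],[1,[0.03,-0.0465,0],-6.1],[1,[0.03,-0.0465,0],-6.1],[1,[0.03,-0.0465,0],-6.1],[1,[0.03,-0.0465,0],-6.1],[1,[0.025,-0.0465,0],-6.1]]' --grip_force 25

```text
time: 1.35
ee_pos: [0.4981, 0.0446, 0.2529]
tcp_rot: [-180.0, -0.0, 97.2]
wrist_force: [0.9, -0.4, -0.6]
opening: 0.0855
```

```bash
cat >> h.py <<'E'
from scipy.spatial.transform import Rotation as R
def wristP():
    o=monitor.get_obs(); P=dict(eyes.camera_params('wrist'))
    T=np.eye(4);T[:3,:3]=R.from_euler('xyz',o['tcp_rot'],degrees=True).as_matrix();T[:3,3]=o['ee_pos']
    P['extrinsics']=np.linalg.inv(T@np.array(P['mount']));return P
def shot(n,tag):
    P=wristP() if n=='wrist' else eyes.camera_params(n)
    p,d=eyes.camera(n);cv2.imwrite(f'pics/{tag}.png',p[:,:,::-1]);np.savez(f'{tag}.npz',p=p,d=d)
    return P,p,d
O=np.array([.6055,-.052]);YAW=.0615
def torack(q):
    c,s=np.cos(YAW),np.sin(YAW);q=np.atleast_2d(q)[:,:2]-O
    return np.c_[q@[c,s],q@[-s,c]]
def toworld(r):
    c,s=np.cos(YAW),np.sin(YAW);r=np.atleast_2d(r);return O+np.c_[r@[c,-s],r@[s,c]]
E
python3 - <<'E'
from h import *
o=monitor.get_obs();print(o['time'],o['ee_pos'],o['tcp_rot'],o['q'])
P,p,d=shot('wrist','w1');print(np.array(P['mount']).round(3))
import pickle;pickle.dump(P,open('w1.pkl','wb'))
E
```

```text
1.35 [0.49805721 0.04459961 0.25290167] [-1.79975989e+02 -3.96390069e-03  9.71910371e+01] [ 5.11539981e+00 -1.85415801e+00  3.05021595e+00  9.49285130e+01
  3.09164325e-03  8.79243612e+01]
[[-0.001 -0.961 -0.276  0.07 ]
 [ 1.    -0.    -0.001 -0.   ]
 [ 0.001 -0.276  0.961 -0.12 ]
 [ 0.     0.     0.     1.   ]]
```

View pics/w1.png

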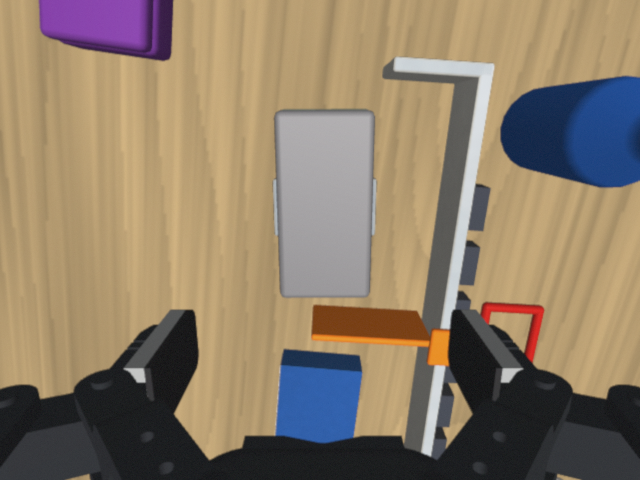

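The wrist view shows the box lid at (275-375,110-297) with latches mid-side, the rack's left corner at (490,65), the divider top edge near (370,340) and the loop at (513,330). I'll measure these points.

Run:
```python
from h import *
import pickle;P=pickle.load(open('w1.pkl','rb'));f=np.load('w1.npz');p=f['p'];d=f['d']
hsv=cv2.cvtColor(p,cv2.COLOR_RGB2HSV).astype(int);H,S,V=hsv[...,0],hsv[...,1],hsv[...,2]
W=world('wrist',*np.meshgrid(np.arange(640),np.arange(480)),depth=d,P=P).reshape(480,640,3)
z=W[...,2]
def sub(a,b,c,e):
    r=np.zeros((480,640),bool);r[b:e,a:c]=1;return r
def rep(n,m,zz):
    m=cv2.morphologyEx(m.astype(np.uint8),cv2.MORPH_OPEN,np.ones((9,9)) if n=='lunch' else np.ones((1,1)))
    cs,_=cv2.findContours(m,cv2.RETR_EXTERNAL,cv2.CHAIN_APPROX_NONE)
    c=max(cs,key=cv2.contourArea)[:,0]
    q=world('wrist',c[:,0],c[:,1],z=zz,P=P)[:,:2]
    r=cv2.minAreaRect((q*1000).astype(np.float32))
    print(n,np.median(z[m>0]).round(4),[np.round(x,1) for x in r],'rack',torack(np.array(r[0])/1000).round(4),c.min(0),c.max(0))
rep('lunch',sub(260,100,390,302)&(S<60)&(V>100)&(abs(z-.055)<.008),.055)
m=sub(380,50,500,440)&(S<50)&(abs(z-.06)<.004)
ys,xs=np.where(m);q=W[m][:,:2]
print('rack top pts',len(q),'max/min in rack frame')
# edges: back wall rows
a=[];b=[]
for v in range(90,300):
    u=np.where(m[v])[0]
    if len(u)>2: a.append((u.min()-.5,v));b.append((u.max()+.5,v))
for n,e in(('inner',a),('outer',b)):
    e=np.array(e);q=world('wrist',e[:,0],e[:,1],z=.06,P=P)[:,:2]
    l=cv2.fitLine(q.astype(np.float32),cv2.DIST_HUBER,0,.01,.01).ravel();print(n,l,torack(q).mean(0),torack(q).std(0))
# end wall
t=[];b=[]
for u in range(400,450):
    v=np.where(m[:,u])[0]
    v=v[v<90]
    if len(v)>2:t.append((u,v.min()-.5));b.append((u,v.max()+.5))
for e in(t,b):
    e=np.array(e);print('endwall',torack(world('wrist',e[:,0],e[:,1],z=.06,P=P)).mean(0))
rm=((H<6)|(H>174))&(S>150)&sub(470,290,560,370)
v,u=np.where(rm);print('loop px',u.min(),u.max(),v.min(),v.max(),np.median(z[rm]));print(torack(world('wrist',[482,543,513],[304,307,305],z=.05,P=P)))
```

```text
lunch 0.0539 [array([498.2,  47.9]), array([ 72.4, 144.6]), np.float64(7.3)] rack [[-0.101   0.1064]] [275 109] [374 296]
rack top pts 7575 max/min in rack frame
inner [ 0.06167318 -0.9980964   0.59621435  0.0700717 ] [-0.00176539  0.12241162] [0.00032465 0.04572164]
outer [ 0.15209138 -0.9883664   0.6122838   0.06956882] [0.01313928 0.12336187] [0.00571968 0.04552496]
endwall [-0.03949919  0.21604658]
endwall [-0.03822964  0.20628525]
loop px 481 543 303 361 0.05013580799923906
[[0.03437385 0.0332754 ]
 [0.08520128 0.03381945]
 [0.06009009 0.03401926]]
```

Emit:
drive_tool --plan '[[1,[0.003,-0.0175,-0.04],0],[1,[0.002,-0.0175,-0.04],0],[1,[0,0,-0.05],0],[1,[0,0,-0.04],0],[1,[0,0,0],0]]'

```text
time: 2.02
ee_pos: [0.5002, 0.0114, 0.0804]
tcp_rot: [-179.7, -0.0, 97.4]
wrist_force: [0.1, 0.0, -0.3]
opening: 0.0855
```

Run:
```python
from h import *
shot('wrist','w2')
```

```text
(no output)
```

View pics/w2.png

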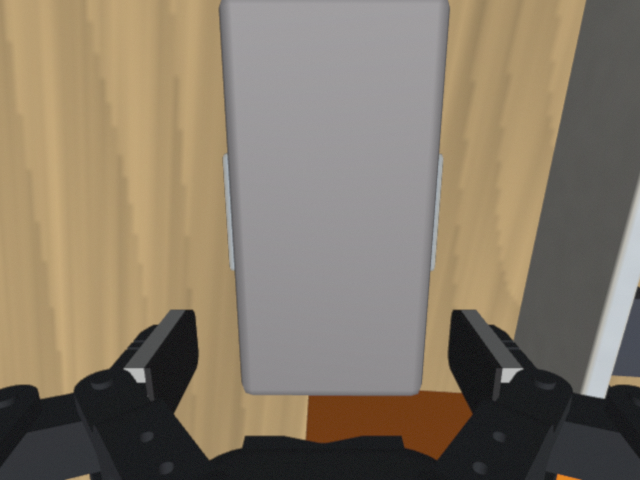

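The lid spans about 238-432 px near the finger rows, while the jaws are centred near 323, so I'll check the centring numerically.

Run:
```python
from h import *
P=wristP();o=monitor.get_obs();print(P['fx'],P['cx'],o['ee_pos'],o['tcp_rot'])
q=world('wrist',[232,440,240,427],[140,140,350,350],z=.053,P=P)
T=R.from_euler('xyz',o['tcp_rot'],degrees=True).as_matrix()
print((q-o['ee_pos'])@T*1000)
```

```text
424.64858930958275 322.78525326856317 [0.50160174 0.01144142 0.08288371] [-1.79866930e+02 -1.38225401e-02  9.74161823e+01]
[[ 62.28735889 -31.49455676  29.9719646 ]
 [ 62.25430037  39.94581926  29.80603547]
 [-18.86269713 -33.16397138  29.95626443]
 [-18.77272189  40.92258643  29.78421919]]
```

Emit:
drive_tool --plan '[[1,[0.004,0,0],0],[1,[0,0,0],0],[1,[0,0,0],0]]'

```text
time: 2.45
ee_pos: [0.5069, 0.0115, 0.0843]
tcp_rot: [179.9, 0.0, 97.4]
wrist_force: [-1.2, 0.3, -0.0]
opening: 0.0855
```

Run:
```python
from h import *
P,p,d=shot('wrist','w3');o=monitor.get_obs();print(o['ee_pos'],o['tcp_rot'],o['wrist_force'])
g=cv2.cvtColor(p,cv2.COLOR_RGB2HSV).astype(int)[...,1]
T=R.from_euler('xyz',o['tcp_rot'],degrees=True).as_matrix()
for v in(60,140,300,340):
    u=np.where(g[v,205:445]<45)[0]+205
    q=world('wrist',[u.min(),u.max()],[v,v],z=.053,P=P);print(u.min(),u.max(),((q-o['ee_pos'])@T*1000).round(1)[:,1])
```

```text
[0.50671701 0.01146967 0.08399972] [1.79943829e+02 4.98277656e-03 9.74163799e+01] [ 0.35905598  0.1630282  -0.78012419]
205 421 [-38.9  32.4]
210 416 [-39.2  32.3]
222 407 [-39.   32.4]
224 404 [-39.3  32.1]
```

Emit:
drive_tool --plan '[[1,[-0.0035,0,0],0],[1,[0,0,0],0],[1,[0,0,-0.024],0],[1,[0,0,-0.02],0],[1,[0,0,0],0],[1,[0,0,0],0]]'

```text
time: 3.25
ee_pos: [0.5032, 0.0114, 0.0401]
tcp_rot: [180.0, 0.0, 97.4]
wrist_force: [0.0, 0.8, -0.3]
opening: 0.0859
```

Emit:
drive_tool --plan '[[1,[0,0,-0.004],0],[0.6,[0,0,0],0],[0.6,[0,0,0],0],[0.6,[0,0,0],0],[0.6,[0,0,0],0]]' --grip_force 20

```text
time: 3.88
ee_pos: [0.5032, 0.0114, 0.0357]
tcp_rot: [179.9, 0.0, 97.4]
wrist_force: [1.7, 0.4, 3.5]
opening: 0.0755
```

Emit:
drive_tool --plan '[[0.6,[0,0.006,0],-1],[0.6,[0,0.006,0],-1],[0.6,[0,0.006,0],-1],[0.6,[0,0.0045,0],-0.9],[0.6,[0.008,0,0],0],[0.6,[0.008,0,0],0],[0.6,[0.008,0,0],0],[0.6,[0.008,0,0],0],[0.6,[0,0,0],0]]'

```text
time: 5.0
ee_pos: [0.5344, 0.0342, 0.0357]
tcp_rot: [-179.9, -0.0, 93.5]
wrist_force: [-4.8, -0.5, 8.5]
opening: 0.0756
```

Run:
```python
from h import *
o=monitor.get_obs();print(o['ee_pos'],o['wrist_force'],torack(o['ee_pos']))
P,p,d=shot('top','t4')
cv2.imwrite('pics/t4c.png',cv2.resize(p[150:310,220:500],None,fx=2.8,fy=2.8,interpolation=cv2.INTER_CUBIC)[:,:,::-1])
P,p,d=shot('wrist','w4')
import pickle;pickle.dump(P,open('w4.pkl','wb'))
```

```text
[0.53440698 0.03420579 0.03572229] [-4.84749119 -0.54759566  8.52618561] [[-0.0656603   0.09041228]]
```

View pics/t4c.png

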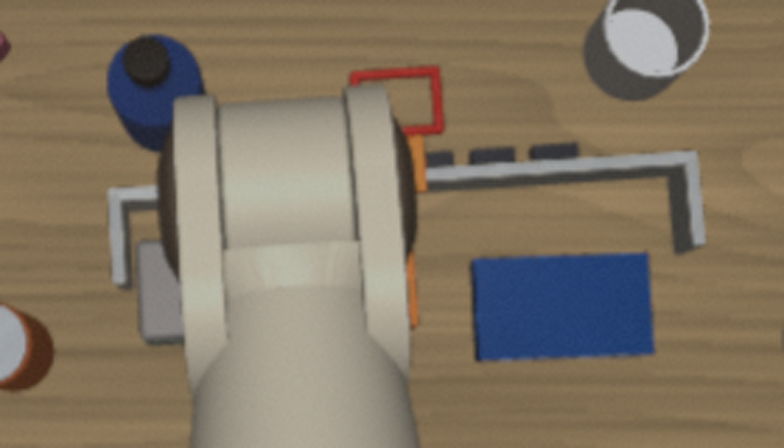

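View pics/w4.png

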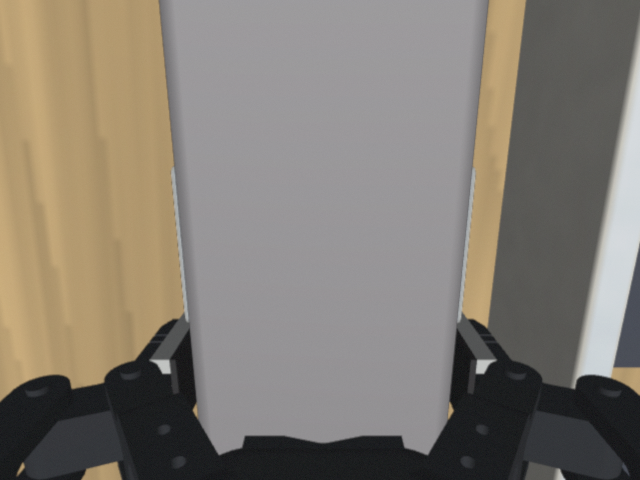

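Run:
```python
from h import *
p=np.load('t4.npz')['p'];hsv=cv2.cvtColor(p,cv2.COLOR_RGB2HSV).astype(int)
for v in(242,250,258,266): print(v,p[v,262:284].tolist()[::1] if v==258 else '', hsv[v,262:284,1])
q=world('top',[220+138/2.8]*2,[150+260/2.8,150+320/2.8],z=.05);print(torack(q))
q=world('top',[220+128/2.8],[150+270/2.8],z=.06);print('wall inner',torack(q))
```

```text
242  [ 3  2  5 29 41 81 64 25 12 14 12 12 10  8 15 12 15 22 52 66 70 51]
250  [ 9 12 15 25 28 64 74 34 15 12 12 10 13 12 10 14 13 10 10 13 12 19]
258 [[132, 112, 83], [131, 112, 83], [131, 111, 83], [131, 112, 83], [130, 111, 82], [131, 113, 84], [127, 110, 83], [106, 94, 82], [109, 103, 99], [126, 122, 120], [134, 129, 128], [135, 130, 129], [134, 130, 128], [134, 130, 128], [133, 129, 127], [132, 129, 126], [136, 131, 130], [135, 129, 129], [133, 129, 128], [134, 129, 128], [135, 131, 128], [133, 129, 128]] [95 93 93 93 94 91 88 58 23 12 11 11 11 11 12 12 11 11 10 11 13 10]
266  [93 92 91 90 95 97 92 78 27 13 12 11 11  8 11 13 15 11 11 11  9 10]
[[-0.04365532  0.19669461]
 [-0.08756864  0.19912899]]
wall inner [[-0.05164125  0.20345235]]
```

Emit:
drive_tool --plan '[[0.6,[0,0.0015,0],0],[0.6,[0,0,0],0],[1,[0,0,0],0],[1,[0,0,0],0],[1,[0,0,0.03],0],[1,[0,0,0.05],0],[0,[-0.023,0.01,0.03],0],[0,[-0.025,0.01,0],0],[0,[-0.025,0.01,0],0],[0,[0,0,0],0]]'

```text
time: 6.35
ee_pos: [0.4609, 0.066, 0.1454]
tcp_rot: [180.0, -0.0, 93.6]
wrist_force: [0.3, -0.5, 1.4]
opening: 0.0121
```

Run:
```python
from h import *
o=monitor.get_obs();print(o['ee_pos'],o['tcp_rot'],o['wrist_force'],torack(o['ee_pos']))
P,p,d=shot('wrist','w5')
import pickle;pickle.dump(P,open('w5.pkl','wb'))
```

```text
[0.46087394 0.06597639 0.14544043] [ 1.79993253e+02 -1.50152083e-02  9.35748601e+01] [ 0.32949725 -0.45216902  1.39152652] [[-0.13710167  0.12664225]]
```

View pics/w5.png

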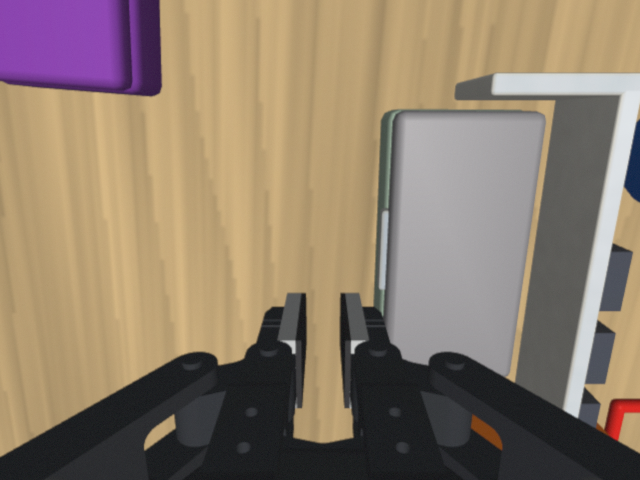

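The box stands nearly square, with its lid at (385-545,110-375) and a small gap to the end wall. I'll measure it.

Run:
```python
from h import *
import pickle;P=pickle.load(open('w5.pkl','rb'));f=np.load('w5.npz');p=f['p'];d=f['d']
hsv=cv2.cvtColor(p,cv2.COLOR_RGB2HSV).astype(int)
W=world('wrist',*np.meshgrid(np.arange(640),np.arange(480)),depth=d,P=P).reshape(480,640,3)
# lid: corners in rack frame
m=(hsv[...,1]<45)&(abs(W[...,2]-.055)<.006);m[:,:385]=0;m[:95]=0;m[:,548:]=0
m=cv2.morphologyEx(m.astype(np.uint8),cv2.MORPH_OPEN,np.ones((9,9)))
c=max(cv2.findContours(m,0,1)[0],key=cv2.contourArea)[:,0]
q=torack(world('wrist',c[:,0],c[:,1],z=.055,P=P))
print('x',q[:,0].min(),q[:,0].max(),'y',q[:,1].min(),q[:,1].max(),cv2.minAreaRect((q*1000).astype(np.float32)))
m=(hsv[...,1]<45)&(abs(W[...,2]-.06)<.005);
for u in(500,520,540):
    v=np.where(m[:105,u])[0];print('endwall',torack(world('wrist',[u,u],[v.min(),v.max()],z=.06,P=P)))
for v in(150,250,350):
    u=np.where(m[v,545:])[0]+545;print('back',torack(world('wrist',[u.min(),u.max()],[v,v],z=.06,P=P)))
```

```text
x -0.10374756997303151 -0.03141768749485296 y 0.0574828141787546 0.19981766649576493 ((-67.72142028808594, 128.68048095703125), (142.09127807617188, 72.10111236572266), 89.71176147460938)
endwall [[-0.05738784  0.21572978]
 [-0.05630174  0.20631148]]
endwall [[-0.04835375  0.21573305]
 [-0.0471454   0.20631493]]
endwall [[-0.03931971  0.21573648]
 [-0.03805038  0.20675213]]
back [[-0.00369775  0.18163346]
 [ 0.0076752   0.18163878]]
back [[-0.00318439  0.13198942]
 [ 0.01655441  0.13199899]]
back [[-0.00313071  0.07508815]
 [ 0.01913693  0.07509979]]
```

Emit:
drive_tool --plan '[[0,[0,0,-0.05],0],[0,[0,0,-0.049],0],[0,[0,0.001,0],0],[0,[0.008,0.0005,0],0],[0,[0.008,0.0005,0],0],[0,[0.006,0.0004,0],0],[0,[0.006,0.0004,0],0],[0,[0.006,0.0004,0],0],[0,[0,0,0],0]]'

```text
time: 7.52
ee_pos: [0.4965, 0.0687, 0.0474]
tcp_rot: [180.0, -0.0, 93.5]
wrist_force: [-3.0, -0.6, 2.9]
opening: -0.0001
```

Run:
```python
from h import *
o=monitor.get_obs();print(o['ee_pos'],o['tcp_rot'],o['wrist_force'],torack(o['ee_pos']))
P,p,d=shot('wrist','w6')
P,p,d=shot('side','s6')
cv2.imwrite('pics/s6c.png',cv2.resize(p[150:330,220:480],None,fx=3,fy=3)[:,:,::-1])
```

```text
[0.49651264 0.06867641 0.04737049] [ 1.79977262e+02 -7.52521372e-03  9.35094564e+01] [-3.01378312 -0.61479933  2.90566234] [[-0.10136439  0.12714677]]
```

View pics/s6c.png

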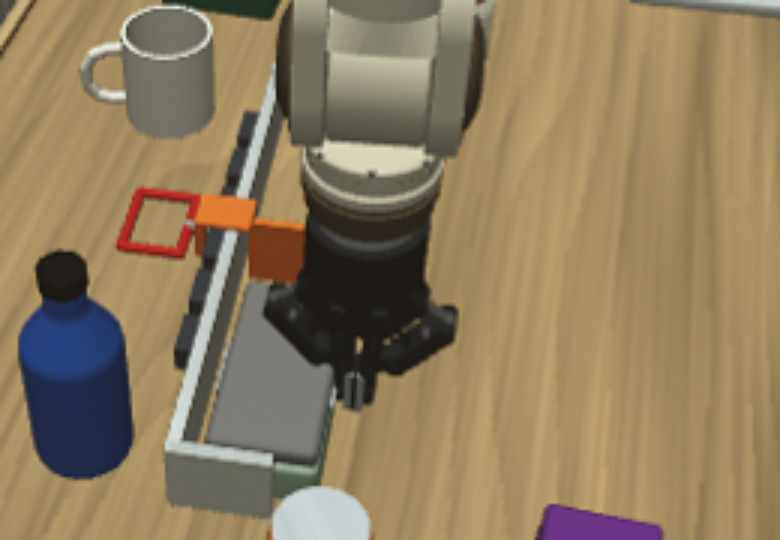

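View pics/w6.png

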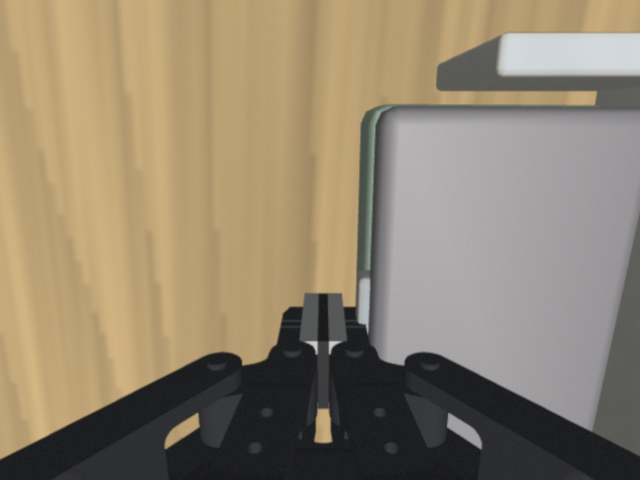

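Emit:
drive_tool --plan '[[0,[0.004,0.0002,0],0],[0,[0.004,0.0002,0],0],[0,[0,0,0],0]]'

```text
time: 8.0
ee_pos: [0.5039, 0.069, 0.0467]
tcp_rot: [-180.0, -0.0, 93.5]
wrist_force: [-3.8, -0.3, 3.1]
opening: 0.0001
```

Emit:
drive_tool --plan '[[0,[0.003,0.0002,0],0],[0,[0,0,0],0]]'

```text
time: 8.25
ee_pos: [0.5067, 0.0692, 0.0466]
tcp_rot: [-180.0, -0.0, 93.5]
wrist_force: [-5.9, -0.4, 4.6]
opening: -0.0003
```

Emit:
drive_tool --plan '[[0,[0.003,0.0002,0],0],[0,[0,0,0],0]]'

```text
time: 8.5
ee_pos: [0.5088, 0.0691, 0.0466]
tcp_rot: [-179.9, 0.0, 93.5]
wrist_force: [-10.7, -1.1, 6.6]
opening: 0.0002
```

Emit:
drive_tool --plan '[[0,[0.002,0.0001,0],0],[0,[0,0,0],0],[0,[0,0,0],0]]'

```text
time: 8.88
ee_pos: [0.5092, 0.069, 0.0465]
tcp_rot: [-179.7, 0.0, 93.5]
wrist_force: [-20.7, -2.9, 13.7]
opening: -0.0003
```

Run:
```python
from h import *
o=monitor.get_obs();print(o['ee_pos'],o['wrist_force'],torack(o['ee_pos']))
P,p,d=shot('wrist','w7')
P,p,d=shot('side','s7')
cv2.imwrite('pics/s7c.png',cv2.resize(p[220:340,250:380],None,fx=4.5,fy=4.5,interpolation=cv2.INTER_CUBIC)[:,:,::-1])
```

```text
[0.50919888 0.06904809 0.04646848] [-20.72335541  -2.8950743   13.71666205] [[-0.08867929  0.12673803]]
```

View pics/s7c.png

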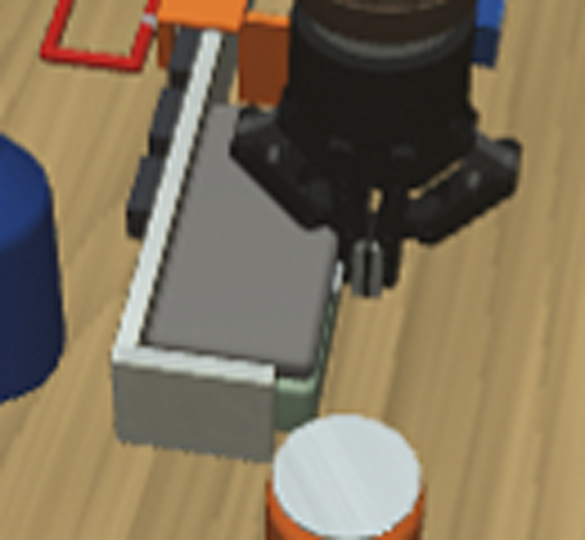

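View pics/w7.png

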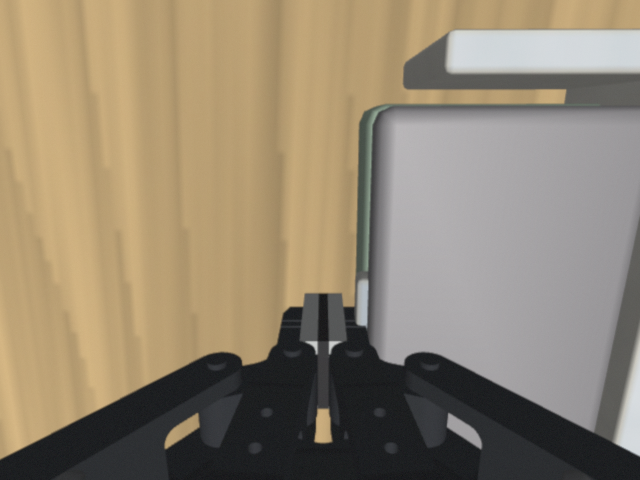

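Emit:
drive_tool --plan '[[0,[-0.016,-0.001,0],0],[0,[0,0,0.04],0],[0,[0,0,0.06],0],[0,[0.01,-0.01,0.06],10],[0,[0.02,-0.015,0.014],10],[0,[0,0,0],10],[0,[0,0,0],10]]'

```text
time: 9.85
ee_pos: [0.5267, 0.0433, 0.2208]
tcp_rot: [179.9, 0.1, 133.8]
wrist_force: [0.2, 0.4, 0.5]
opening: 0.0003
```

Emit:
drive_tool --plan '[[0,[0.03,-0.02,0],10],[0,[0.03,-0.02,0],10],[0,[0.03,-0.02,0],10],[0,[0.03,-0.02,0],10],[0,[0.024,-0.012,0],10],[0,[0,0,0],0],[0,[0,0,0],0]]'

```text
time: 10.72
ee_pos: [0.6698, -0.0483, 0.2203]
tcp_rot: [180.0, -0.0, -176.6]
wrist_force: [0.3, 0.6, 0.8]
opening: 0.0
```

Run:
```python
from h import *
import pickle
o=monitor.get_obs();print(o['time'],o['ee_pos'],o['tcp_rot'],o['q'])
P,p,d=shot('wrist','w8');pickle.dump(P,open('w8.pkl','wb'))
P,p,d=shot('side','s8')
cv2.imwrite('pics/s8c.png',cv2.resize(p[150:330,220:480],None,fx=3,fy=3)[:,:,::-1])
```

```text
10.725 [ 0.6697569  -0.04831629  0.22026197] [ 1.79997722e+02 -1.41528046e-03 -1.76626418e+02] [-4.12698404e+00  2.19958238e+01  2.66459266e+01  9.46518033e+01
  2.07333811e-03 -7.50056619e+00]
```

View pics/w8.png

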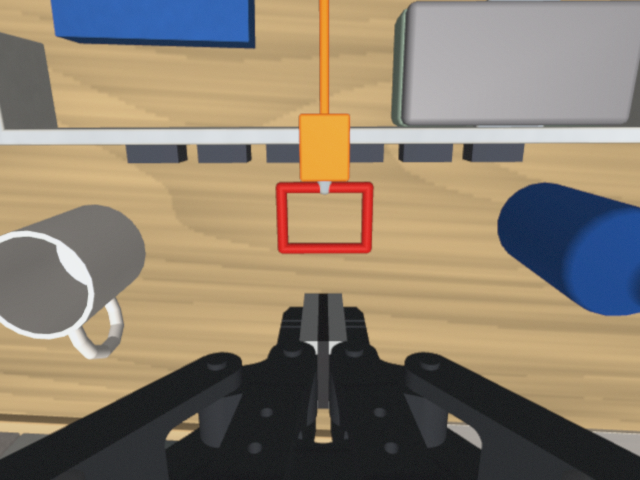

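View pics/s8c.png

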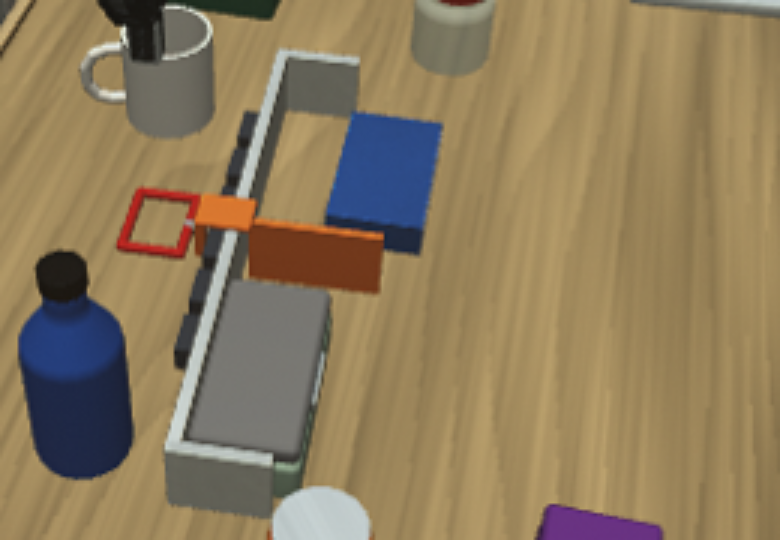

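The box is home and square: its lid edge runs at row ~125, right along the wall edge at ~128. The loop is at (277-373,182-253) and the bridge at (300-350,113-181). Next I'll measure these precisely.

```bash
cat > m8.py <<'E'
from h import *
import pickle,sys
def run(tag):
    P=pickle.load(open(tag+'.pkl','rb'));f=np.load(tag+'.npz');p=f['p']
    hsv=cv2.cvtColor(p,cv2.COLOR_RGB2HSV).astype(int);H,S,V=hsv[...,0],hsv[...,1],hsv[...,2]
    rm=((H<6)|(H>174))&(S>150)
    cs,h=cv2.findContours(rm.astype(np.uint8),cv2.RETR_CCOMP,cv2.CHAIN_APPROX_NONE)
    for c in sorted(cs,key=cv2.contourArea)[-2:]:
        c=c[:,0];q=world('wrist',c[:,0],c[:,1],z=.048,P=P)[:,:2];r=cv2.minAreaRect((q*1000).astype(np.float32))
        print('loop',[np.round(x,1) for x in r],torack(np.array(r[0])/1000)*1000,c.min(0),c.max(0))
    om=(H>6)&(H<22)&(S>200)&(V>150)
    return P,p,hsv,om
if __name__=='__main__':
    P,p,hsv,om=run('w8')
    S=hsv[...,1];V=hsv[...,2]
    e=[]
    for u in list(range(60,290))+list(range(360,560)):
        v=np.where((S[100:150,u]<40)&(V[100:150,u]>185))[0]+100
        if len(v)>5:e.append((u,v.min()-.5,v.max()+.5))
    e=np.array(e)
    q=world('wrist',e[:,0],e[:,1],z=.06,P=P)[:,:2];q2=world('wrist',e[:,0],e[:,2],z=.06,P=P)[:,:2]
    for a in(q,q2):
        l=cv2.fitLine(a.astype(np.float32),cv2.DIST_HUBER,0,.01,.01).ravel();print(l,torack(a)[:,0].mean())
    print('vals',hsv[100:140:3,480].tolist())
    b=[]
    for u in(420,500,580):
        print(u,torack(world('wrist',[u,u,u],[5,122,126],z=.054,P=P)).round(4).tolist())
    v,u=np.where(om[110:185,290:360]);u=u+290;v=v+110;print('bridge',u.min(),u.max(),v.min(),v.max(),torack(world('wrist',[u.min(),u.max()],[150,150],z=.069,P=P)))
E
python3 m8.py
```

```text
loop [array([667.3, -48. ]), array([51.4, 67.1]), np.float64(3.6)] [[61.92801862  0.23483286]] [276 182] [372 253]
[ 0.06212852 -0.99806815  0.60690033 -0.06656771] 0.00039497476367189447
[ 0.0609914 -0.9981383  0.6155416 -0.0616615] 0.009432578225175755
vals [[165, 3, 176], [150, 4, 176], [150, 3, 176], [150, 1, 176], [165, 3, 177], [150, 4, 177], [150, 3, 169], [165, 4, 139], [110, 7, 110], [90, 3, 155], [100, 7, 219], [105, 9, 223], [103, 10, 224], [103, 8, 223]]
420 [[-0.0715, 0.0584], [-0.0033, 0.0625], [-0.0008, 0.0626]]
500 [[-0.0714, 0.1068], [-0.0031, 0.1144], [-0.0006, 0.1147]]
580 [[-0.0713, 0.1552], [-0.003, 0.1664], [-0.0005, 0.1669]]
bridge 300 348 110 181 [[ 0.01319504 -0.01496423]
 [ 0.01329459  0.01508512]]
```

Emit:
drive_tool --plan '[[0,[-0.0025,0,-0.045],0],[0,[0,0,-0.045],0],[0,[0,0,-0.038],0],[0,[0,0,0],0],[0,[0,0,0],0]]'

```text
time: 11.45
ee_pos: [0.6679, -0.0483, 0.0946]
tcp_rot: [-180.0, 0.1, -176.5]
wrist_force: [0.4, -0.6, 0.5]
opening: 0.0001
```

Run:
```python
from h import *
o=monitor.get_obs();print(o['time'],torack(o['ee_pos']),o['ee_pos'],o['wrist_force'])
P,p,d=shot('wrist','w9')
P,p,d=shot('side','s9')
cv2.imwrite('pics/s9c.png',cv2.resize(p[150:330,220:420],None,fx=3,fy=3)[:,:,::-1])
```

```text
11.45 [[ 0.06246698 -0.00011406]] [ 0.6678559  -0.04827455  0.09461   ] [ 0.42790769 -0.60450171  0.45790309]
```

View pics/w9.png

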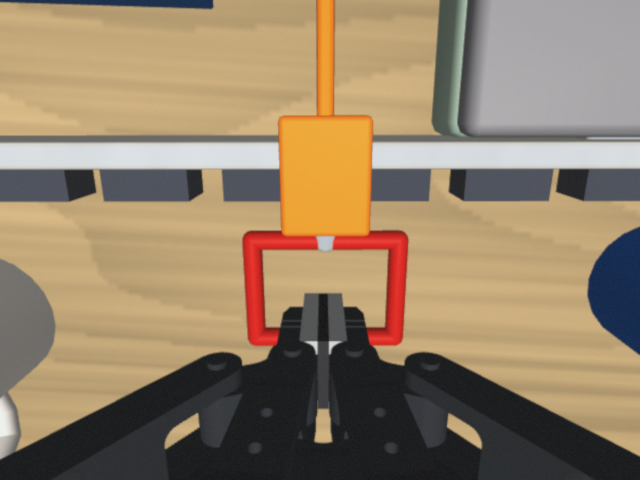

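View pics/s9c.png

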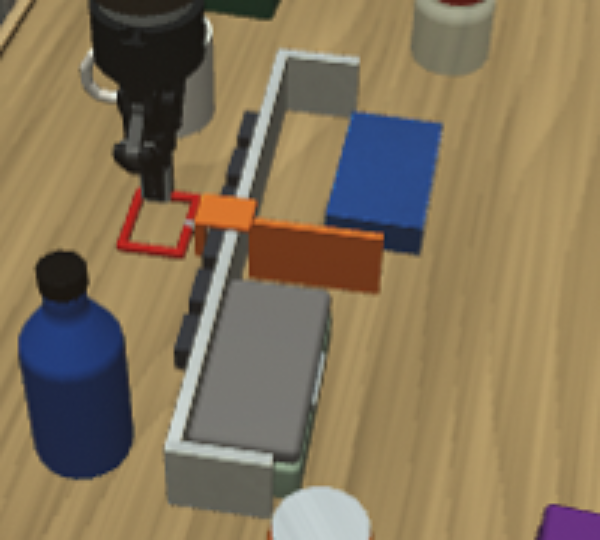

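The fingers hang centred over the loop opening, and the other objects stand as before. I'll lower into it.

Emit:
drive_tool --plan '[[0,[0,0,-0.02],0],[0,[0,0,-0.022],0],[0,[0,0,0],0],[0,[0,0,0],0]]'

```text
time: 12.05
ee_pos: [0.6676, -0.0485, 0.0507]
tcp_rot: [-180.0, 0.0, -176.5]
wrist_force: [-0.5, 0.0, 0.2]
opening: -0.0001
```

Emit:
drive_tool --plan '[[0,[0.005,0.0003,0],0],[0,[0.005,0.0003,0],0],[0,[0.005,0.0003,0],0],[0,[0,0,0],0]]'

```text
time: 12.55
ee_pos: [0.6824, -0.0476, 0.0506]
tcp_rot: [-180.0, -0.0, -176.5]
wrist_force: [-5.4, -0.9, 4.5]
opening: -0.0003
```

Emit:
drive_tool --plan '[[0,[0.004,0.0003,0],0],[0,[0.003,0.0002,0],0],[0,[0,0,0],0],[0,[0,0,0],0]]'

```text
time: 13.05
ee_pos: [0.6888, -0.0472, 0.0506]
tcp_rot: [-180.0, -0.1, -176.5]
wrist_force: [-7.4, -0.8, 4.9]
opening: -0.0002
```

Run:
```python
from h import *
import pickle
o=monitor.get_obs();print(o['time'],torack(o['ee_pos']),o['ee_pos'],o['wrist_force'])
P,p,d=shot('wrist','w10');pickle.dump(P,open('w10.pkl','wb'))
```

```text
13.05 [[ 0.08344528 -0.00032777]] [ 0.68880767 -0.0471985   0.05058197] [-7.35697493 -0.83564508  4.88096187]
```

View pics/w10.png

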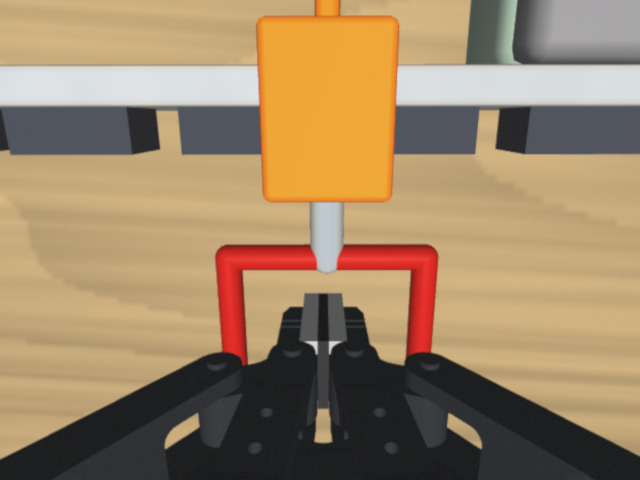

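The pin rod now shows behind the bridge at (327,235), so the loop is out about 14 mm, and the 7.4 N agrees with that. I'll slide towards the box (rack +y).

Emit:
drive_tool --plan '[[0,[-0.0003,0.005,0],0],[0,[-0.0003,0.005,0],0],[0,[-0.0003,0.005,0],0],[0,[-0.0003,0.005,0],0],[0,[0,0,0],0]]'

```text
time: 13.72
ee_pos: [0.6875, -0.0268, 0.0506]
tcp_rot: [180.0, -0.1, -176.5]
wrist_force: [-7.8, 0.6, 5.1]
opening: -0.0003
```

```bash
cat > md.py <<'E'
from h import *
import pickle,sys
tag=sys.argv[1]
o=monitor.get_obs();print(o['time'],'TCP rack',torack(o['ee_pos'])*1000,o['wrist_force'])
P,p,d=shot('wrist',tag);pickle.dump(P,open(tag+'.pkl','wb'))
hsv=cv2.cvtColor(p,cv2.COLOR_RGB2HSV).astype(int);H,S,V=hsv[...,0],hsv[...,1],hsv[...,2]
om=((H>8)&(H<24)&(S>180)&(V>150)).astype(np.uint8)
om[320:]=0
om=cv2.morphologyEx(om,cv2.MORPH_OPEN,np.ones((31,31)))
v,u=np.where(om);print('bridge px',u.min(),u.max(),v.min(),v.max())
for vv in np.linspace(v.min()+10,v.max()-10,4).astype(int):
    uu=u[v==vv]; print('bridge y mm',(torack(world('wrist',[uu.min()-.5,uu.max()+.5],[vv,vv],z=.069,P=P)).mean(0)*1000).round(1))
rm=((H<6)|(H>174))&(S>150)
v,u=np.where(rm)
uc=int(u.min()+.3*(u.max()-u.min()));r=v[u==uc];r=r[r<r.min()+45]
print('near bar x (40=in)',(torack(world('wrist',[uc],[r.mean()],z=.05,P=P))*1000).round(1))
E
python3 md.py w11
```

```text
13.725 TCP rack [[83.42337108 20.09795372]] [-7.77506867  0.61201628  5.11966401]
bridge px 259 397 16 201
bridge y mm [-6.2 20.5]
bridge y mm [ 5.  20.4]
bridge y mm [17.  20.6]
bridge y mm [29.9 20.5]
near bar x (40=in) [[52.9  7.2]]
```

The divider follows the fingers: bridge at y=20.5 mm, plunger at about 13 mm.

Emit:
drive_tool --plan '[[0,[-0.0003,0.005,0],0],[0,[-0.0003,0.005,0],0],[0,[-0.0003,0.005,0],0],[0,[-0.0003,0.005,0],0],[0,[-0.0003,0.0046,0],0],[0,[0,0,0],0],[0,[0,0,0],0]]'

```text
time: 14.65
ee_pos: [0.686, -0.0022, 0.0506]
tcp_rot: [180.0, -0.1, -176.5]
wrist_force: [-8.5, -0.2, 4.5]
opening: -0.0
```

```bash
python3 md.py w12
```

```text
14.65 TCP rack [[83.43485288 44.72798087]] [-8.51796777 -0.22978135  4.54021742]
bridge px 259 397 16 201
bridge y mm [-6.2 45.2]
bridge y mm [ 5.  45.2]
bridge y mm [17.  45.2]
bridge y mm [29.9 45.1]
near bar x (40=in) [[52.9 31.8]]
```

View pics/w12.png

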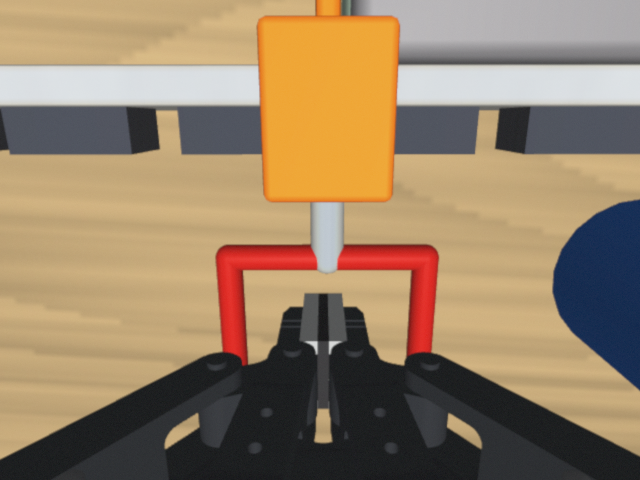

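The bridge is at 45.2 mm, centred between the neighbouring notch gaps (px 168 and 488, middle 328). I'll let the spring draw the loop back.

Emit:
drive_tool --plan '[[0,[-0.004,-0.0002,0],0],[0,[-0.004,-0.0002,0],0],[0,[-0.004,-0.0003,0],0],[0,[-0.004,-0.0003,0],0],[0,[-0.004,-0.0003,0],0],[0,[-0.0015,0,0],0],[0,[0,0,0],0],[0,[0,0,0],0]]'

```text
time: 15.7
ee_pos: [0.6653, -0.0038, 0.0502]
tcp_rot: [-180.0, 0.0, -176.5]
wrist_force: [0.4, -0.8, -0.5]
opening: -0.0004
```

```bash
python3 md.py w13
```

```text
15.7 TCP rack [[62.65054979 44.43453123]] [ 0.37191581 -0.7761219  -0.50192187]
bridge px 263 394 114 280
bridge y mm [-6.5 45.1]
bridge y mm [ 4.5 45.2]
bridge y mm [16.4 45.1]
bridge y mm [29.1 45.2]
near bar x (40=in) [[41.4 31.6]]
```

View pics/w13.png

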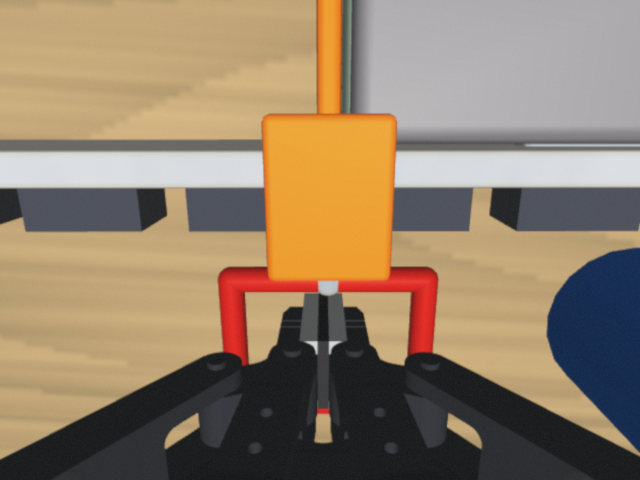

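Emit:
drive_tool --plan '[[0,[0,0,0.03],0],[0,[0,0,0.05],0],[0,[0,0,0.06],0],[0,[0,0,0.03],0],[0,[0,0,0],0],[0,[0,0,0],0]]'

```text
time: 16.5
ee_pos: [0.665, -0.0038, 0.2191]
tcp_rot: [180.0, -0.1, -176.5]
wrist_force: [0.0, 0.1, -0.7]
opening: 0.0001
```

```bash
python3 md.py w14; python3 -c "
from m8 import *
run('w14')
P,p,d=shot('side','s14')
cv2.imwrite('pics/s14c.png',cv2.resize(p[120:380,220:480],None,fx=2.3,fy=2.3)[:,:,::-1])
"
```

```text
16.5 TCP rack [[62.39211736 44.43751621]] [ 0.01489894  0.11104219 -0.74917366]
bridge px 301 349 118 183
bridge y mm [-2.3 45.3]
bridge y mm [ 6.7 45.3]
bridge y mm [15.9 45.3]
bridge y mm [25.3 45.3]
near bar x (40=in) [[39.5 31.7]]
loop [array([664.3,  -2.9]), array([51.3, 67.1]), np.float64(3.5)] [[61.72677319 45.38665872]] [277 185] [373 256]
```

View pics/w14.png

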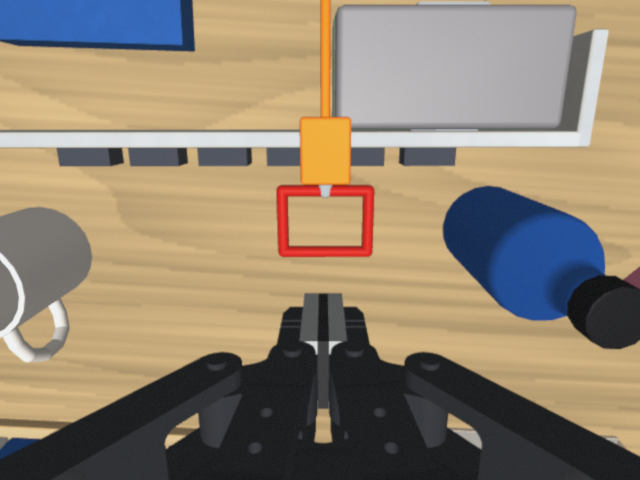

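View pics/s14c.png

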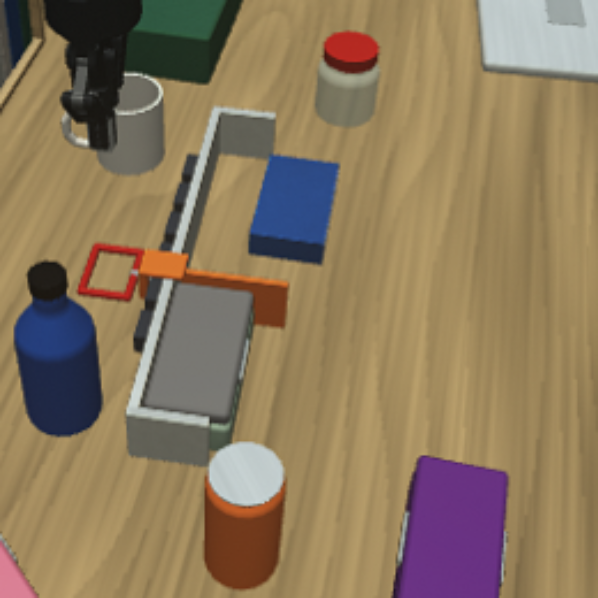

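The loop is at rack (61.7, 45.4) mm, so it is fully in with the divider one notch over. One last check on the box and the neighbours, then I'll hand in.

Run:
```python
from h import *
import pickle;P=pickle.load(open('w14.pkl','rb'));p=np.load('w14.npz')['p']
hsv=cv2.cvtColor(p,cv2.COLOR_RGB2HSV).astype(int)
m=((hsv[...,1]<12)&(abs(hsv[...,2]-172)<16)).astype(np.uint8);m[:,:330]=0;m[:,580:]=0;m[140:]=0
m=cv2.morphologyEx(m,cv2.MORPH_OPEN,np.ones((11,11)))
c=max(cv2.findContours(m,0,1)[0],key=cv2.contourArea)[:,0]
q=torack(world('wrist',c[:,0],c[:,1],z=.055,P=P));print(cv2.minAreaRect((q*1000).astype(np.float32)))
P,t,d=shot('top','t14');t0=np.load('top0.npz')['p']
for n,(a,b,c_,e) in dict(book=(380,230,465,290),jar=(500,245,560,295),can=(190,245,245,300),bottle=(255,155,300,210),mug=(430,125,480,190)).items():
    g=lambda x:cv2.cvtColor(x[b:e,a:c_],cv2.COLOR_RGB2GRAY).astype(np.float32)
    print(n,cv2.phaseCorrelate(g(t0),g(t)))
```

```text
((-38.10935974121094, 125.05448913574219), (140.22088623046875, 66.19935607910156), 89.96936798095703)
book ((-0.0779177184908022, -0.1207380731168719), 0.7397558088655825)
jar ((0.016025912991857183, 0.07090930892064407), 0.9282388766606648)
can ((0.03802703193063195, -0.004834690763743765), 0.9867396201027764)
bottle ((0.5377458873327967, 0.0013596298482063673), 0.9223746342129178)
mug ((0.036333028292173, 0.002788026615959893), 0.9782782605621549)
```

View pics/t14.png

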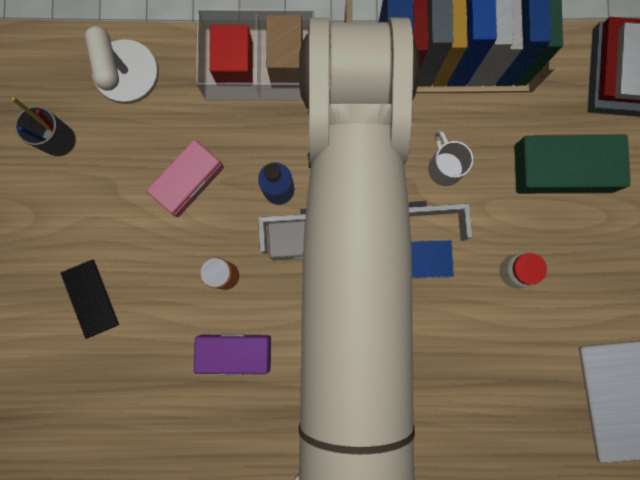

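The box reads x=-38.1 mm, y=125 mm and is square. The neighbours haven't moved, and the arm is clear.

```bash
python3 -c "
from h import *
print(job.job_done())"
```

```text
the job is handed in; nothing more can be done
None
```

The job is handed in, at about 16.5 s of the 53 s allowed. No verdict was reported.

**What I did:** I gripped the sage-green lunch box, slid it sideways and straightened it, then pushed it home with closed fingers until it stopped at 20 N. I then hooked the red loop, pulled it out about 13–14 mm, slid the divider one notch towards the box and let the spring draw the loop back.

**Last checks:**

| Item | Measured | Needed |
|---|---|---|
| Box depth (rack x) | -38.1 mm | above -44 mm |
| Box across the bay (rack y) | 125 mm | above 110 mm |
| Box out of square | under 0.1° | under 4° (0.07 rad) |
| Divider position | 45.3 mm | 41–49 mm |
| Loop (rack x) | 61.7 mm; fully in is 62 mm | within 3 mm |
| Force on the arm | about 0 N, raised clear | touching nothing |

- **Other objects:** comparing the top view with the start, the book, jar, can and mug had not moved. The bottle read a 0.5-pixel shift (about 1 mm). I put that down to image noise, since the arm never came near it. The arm partly hid the book in that picture.
- **Disagreement:** early wrist-camera views put the back wall up to 3 mm nearer than the top camera did. The later wrist view, from above the loop, agreed with the top camera to within 1 mm. No check failed.

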